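Tighten the setting anvil's hold-down nut with the adjustable wrench

ROBOT

A 7-joint arm with a two-finger parallel gripper is mounted at the origin on the work surface. World frame = base frame: x ahead of the robot, y to its left, z up, the work surface at z = 0. Lengths are in m, angles in rad, forces in N, time in s.
With the tool pointing down it reaches from about 0.4 to 0.85 m from the base axis. Payload 4.5 kg.
Tool frame: the origin (TCP) lies between the finger pads; the fingertips stand 11 mm ahead of it and the grasp point (between the pads) lies 8 mm behind it (r.nose_length is the distance from the TCP to the fingertips, in m); z points along the fingers, y is the line along which they close (so a half turn about z gives the same grasp; the last joint's range is limited). The gripper opens to 88 mm and grips with 3 to 60 N. Pads are 18 mm wide; open, the fingers measure 123 mm over their backs; the gripper's body (75 mm by 187 mm) begins 45 mm behind the grasp point.
Start: joints at [1.2, 0.689, -0.195, 1.565, 0.157, 0.902, -0.215], TCP at [0.246, -0.574, 0.25] pointing down, gripper open.
Joint ranges: [-3.01, 3.01], [-0.46, 2.08], [-1.47, 1.51], [0.13, 2.56], [-1, 4.14], [0.04, 2.09], [-2.66, 2.66]. Speed limits (rad/s): [2.57, 2.57, 3.14, 3.14, 3.14, 3.14, 3.14].

INTERFACE

Orientations are given as a unit quaternion [x, y, z, w].
In Python, from plant import get_state, snapshot, camera_model, r gives the robot as it stands.
- The arm moves only by the shell command python3 -m inch 'ROWS' [FORCE]. ROWS is text: rows parted by semicolons, each of 7 numbers parted by spaces: the opening, from -1 (shut) to 1 (fully open), then the shift along the tool's x, y, z in m, then the turn, a rotation vector about the tool's x, y, z in rad. A call has 1 to 20 rows; each row shifts and turns the commanded pose from where the row before left it, along the tool's axes as they then stand; what a row does not reach is not made up. A row lasts 1/12 s, in which the tool goes at most 41.7 mm and 7.16 degrees, less where a joint would pass 70% of its speed; a pose out of reach is approached as far as the arm can. A call is refused whole if a number of a shift passes 0.0417 or a number of a turn 0.125, either way. A call with a gripper value outside its range is refused whole. The fingers move at their own pace and stop on an object; FORCE is the grip in N (left out, the last holds). Time passes only in rows, so rows that do not move let the fingers close. It gives the time, the measured TCP pose, the force, the opening and the grip force at its end, in the units of the state.
- get_state(): the state, without advancing time (a new reading comes with each control period).
- snapshot(name): name is "scene" or "top" or "wrist"; returns (picture, depth): 400x640x3 uint8, red, green, blue; 400x640 float32, m along the optical axis (not along the pixel's ray), 0 where there is no reading.
- camera_model(name): a dict with "intrinsics" (3x3 intrinsics, pixels), "dist" ([k1, k2, p1, p2, k3] as OpenCV has them; the pictures are not rectified), "view" (4x4, takes a point from world to camera coordinates). Camera axes: x right, y down, z forward; pixel columns grow to the right and rows downward; lengths in m; the calibration is good to about 2 mm. A picture is of the moment at which its call begins: read the wrist's pose just before it. camera_model takes no time and is no camera call; for the wrist camera it gives the pose at the moment of the call.
- r.finish_job(): hands the job in; it is judged then, once.
The state is a dict: "clock": time; "q": joint angles; "qd": joint speeds; "joint_torque": joint torques, N m; "tool_pos": TCP position; "eef_rot": TCP orientation; "contact_force": force on the tool from outside, world axes, zero at the start; "moment": the same for the moment, N m; "opening": opening from 0.0 (shut) to 1.0 (fully open); "finger_force": force on a finger pad.
Only numpy, scipy, OpenCV 4.12 (cv2) and the standard library are available. Lean on these libraries where they do the work, as an engineer would, in place of code of your own. Each camera call takes 0.05 s, during which the arm holds its last target. There are 200 camera calls.

TASK

The nut that holds down the leather bench's setting anvil is loose. Lay the adjustable wrench flat on the anvil plate with its mouth round the nut, roll the wrench's worm until the jaw is snug on the nut's flats before the nut is turned, then turn the nut clockwise (seen from above) by the wrench until it comes up solid, and leave the wrench lying there, still snug on the nut. Do not disturb the other things on the bench.

Things in the scene. Friction and masses are not known exactly. Their poses are not given: they have to be found in the camera images.
- anvil: setting anvil: grey flat plate 240 x 200 x 20 mm fixed on the bench, origin under its centre, z up. Its top face is 20 mm above the bench. The nut stands on it 45 mm from its centre along its +x; two small setting dies, 20 mm in diameter and up to 12 mm high, stand near its +x edge at x 100 mm, y +35 and -35 mm
- nut_mid (a point): centre of the steel hex nut (half-way up, 7.5 mm above the plate): 24 mm across flats, 27.7 mm across corners, 15 mm high; its stud ends 18 mm above the plate. Axes turn with the nut: z up, two flats face +y and -y, corners point to +x and -x (so a wrench fits at every 60 degrees from its x axis)
- nut (a joint): turn of the nut, rad, positive clockwise from above: 0 at the start; it is stiff (0.3 N m) and comes up solid against its stop, tight, at 0.75
- wrench_grip (a point): adjustable wrench, plain steel, about 230 mm long, 0.45 kg, lying flat with its worm proud on top: this point is on its handle, near the centre of mass, 8 mm above the wrench's underside. Wrench axes: x along the handle towards the mouth, y to the movable jaw, z up. The handle is 22 mm wide, 13 mm thick, flush with the underside, from 20 mm ahead of this point to 130 mm behind it
- wrench_tail (a point): point on the wrench's handle axis 50 mm behind wrench_grip, 130 mm from the mouth's centre; same axes and height
- wrench_mouth (a point): centre of the wrench's mouth when closed on the nut, 80 mm ahead of wrench_grip, 8 mm above the underside: the nut's centre belongs here. The fixed jaw's face is 12 mm from it on the -y side, the throat 16 mm behind it (-x); jaws 16 mm thick, reaching 18 mm ahead of it. The whole head fits within 32 mm on the -y side and 40 mm on the +y side
- worm_top (a point): top of the worm, a knurled steel roller (diameter 20, length 19 mm) in the wrench's head, 36 mm behind wrench_mouth, 4.5 mm to its +y side, 20.5 mm above the underside, 4.5 mm proud of the head; its axis is the wrench's y. A fingertip pressed on top and drawn towards the mouth rolls it and closes the jaw; the other way opens it. It takes about 7 N of draw and stays where left
- wrench_jaw (a joint): position of the movable jaw, m: the mouth is 31.5 mm minus this value wide. About -0.0015 to 0.0015 at the start, 0.0075 when closed on the 24 mm nut, range -0.0045 to 0.0095. The worm moves it 0.16 mm per mm of draw, and stops turning when the jaw is on the nut
There are look-alikes about, which are no part of the job. There is more than one size of the part that bears wrench_grip; the job needs the larger.

How it is judged:
On the way:
1. the wrench lies flat on the anvil with the nut in its mouth and the jaw closed snugly on it (mouth under 25.5 mm), the nut not yet turned (under 0.12 rad) (value of joint wrench_jaw above 0.006 m and horizontal distance between wrench_mouth and nut_mid below 0.01 m and z of wrench_mouth in the frame of nut_mid between -0.004 and 0.004 m and angle between wrench_mouth's own z axis and vertical below 0.06 rad and value of joint nut below 0.12 rad), for 0.2 s.
At the end, for the whole second after the job is handed in: the nut is turned clockwise to within 0.09 rad of its stop; the wrench lies still and flat (within 0.06 rad) on the anvil, round the nut (mouth's centre within 10 mm of the nut's), its mouth no wider than 26.5 mm (value of joint nut above 0.66 rad and value of joint wrench_jaw above 0.005 m and horizontal distance between wrench_mouth and nut_mid below 0.01 m and z of wrench_mouth in the frame of nut_mid below 0.004 m and angle between wrench_mouth's own z axis and vertical below 0.06 rad and linear speed of wrench below 0.01 m/s); the robot touches nothing.
It fails at once if a bystander is pushed more than 40 mm (distance of any of spanner, mallet, awl, rivet_tin, glue_jar, spool, edge_block from where it was at the start of the episode above 0.04 m).
It also fails if it takes over 72 s, if anything falls off the work surface, if the arm or the gripper's body presses on something with over 40 N, if the wrist force passes 120 N, or if a joint passes its speed limit or range.

## Working session

There is one attempt and no reset: what is moved stays moved. The work goes in short steps, Python scripts to look and compute and a shell command to move; the robot and the scene stay as the last step left them, time stands still between calls to the robot, and variables do not carry over. Pictures are saved under pics/ and viewed, at most 10 in all, crops included, and the job is handed in when it is done.

```bash
ls; mkdir -p pics; python3 - <<'E'
from plant import get_state, snapshot, camera_model, r
import cv2,numpy as np
s=get_state();print(s)
for n in("scene","top"):
    p,d=snapshot(n);cv2.imwrite(f"pics/{n}0.png",p[:,:,::-1]);np.savez(f"pics/{n}0.npz",p=p,d=d)
    print(n,camera_model(n))
E
```

```text
pics
{'clock': 0.0, 'q': array([ 1.19981535,  0.68999556, -0.19449208,  1.56633765,  0.1573176 ,
        0.90247689, -0.21510079]), 'qd': array([-0.00064631, -0.00107431,  0.00086625,  0.00041294,  0.00142685,
       -0.00064599,  0.00104375]), 'joint_torque': array([-2.11090046e-04, -5.27561009e+01, -1.26720574e+00, -1.53425789e+01,
       -5.26550633e-02,  6.58483710e-03,  2.14143765e-04]), 'tool_pos': array([ 0.24583999, -0.57396228,  0.24890393]), 'eef_rot': array([ 9.79580729e-01,  2.01049153e-01, -2.59009866e-04, -8.75265699e-04]), 'contact_force': array([0.86470229, 0.20928271, 0.68539104]), 'moment': array([-0.02412268,  0.06062095, -0.01956396]), 'finger_force': 0.0, 'opening': 1.0001707142717915}
scene {'intrinsics': array([[481.86248033,   0.        , 325.37045576],
       [  0.        , 481.86248033, 197.71140302],
       [  0.        ,   0.        ,   1.        ]]), 'dist': array([-0.02403831,  0.        ,  0.        ,  0.        ,  0.        ]), 'view': array([[-0.87723125,  0.47996708, -0.00984518,  0.45577198],
       [ 0.39803009,  0.71570422, -0.5738811 , -0.11446182],
       [-0.2683978 , -0.50734511, -0.81887945,  1.07640201],
       [ 0.        ,  0.        ,  0.        ,  1.        ]])}
top {'intrinsics': array([[468.80889058,   0.        , 327.10524485],
       [  0.        , 468.80889058, 196.4195834 ],
       [  0.        ,   0.        ,   1.        ]]), 'dist': array([-0.1142899,  0.       ,  0.       ,  0.       ,  0.       ]), 'view': array([[-0.00327842, -0.99997602,  0.00610016, -0.09365296],
       [-0.99577136,  0.00270447, -0.09182643,  0.47223319],
       [ 0.09180773, -0.00637541, -0.99575634,  0.9062954 ],
       [ 0.        ,  0.        ,  0.        ,  1.        ]])}
```

View pics/top0.png

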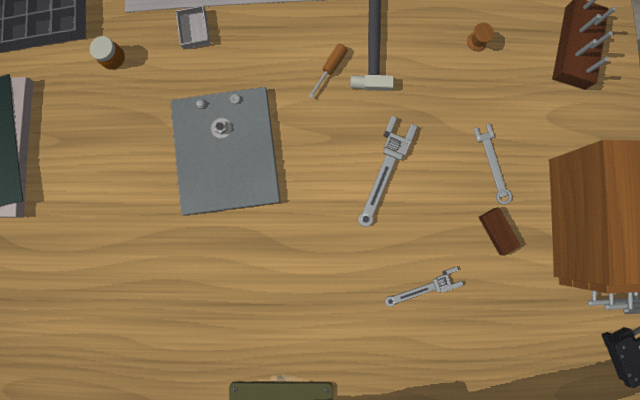

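View pics/scene0.png

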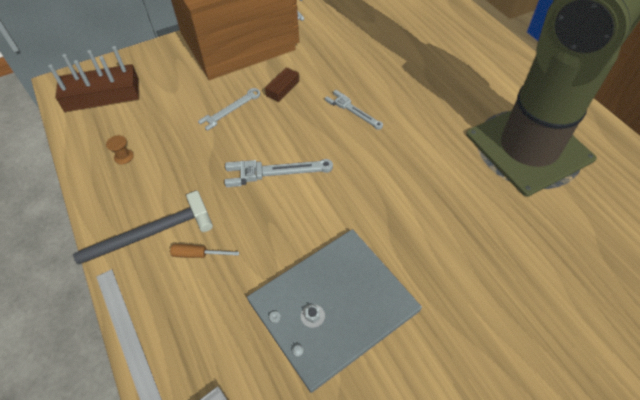

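The top view shows the possible confusions:
- Large adjustable wrench at about (390,170), tail ring at (366,219).
- Small adjustable wrench at about (425,287), a look-alike.
- Open-ended spanner at about (493,165), a look-alike.

I choose the large one at (390,170). The anvil corners are at about (171,100), (267,87), (280,202) and (182,214), and the nut is at (221,128).

```bash
cat > h.py <<'E'
from plant import get_state, snapshot, camera_model, r
import cv2,numpy as np
from scipy.spatial.transform import Rotation as R
def cast(cm,px,z):
    u=cv2.undistortPoints(np.array(px,float).reshape(-1,1,2),cm["intrinsics"],cm["dist"]).reshape(-1,2)
    V=cm["view"];d=np.c_[u,np.ones(len(u))]@V[:3,:3];c=-V[:3,:3].T@V[:3,3]
    return c+d*((z-c[2])/d[:,2:])
def proj(cm,P):
    V=cm["view"];return cv2.projectPoints(np.array(P,float).reshape(-1,3),cv2.Rodrigues(V[:3,:3])[0],V[:3,3],cm["intrinsics"],cm["dist"])[0].reshape(-1,2)
def yaw(s=None):  # heading of tool x in world
    m=R.from_quat((s or get_state())["eef_rot"]).as_matrix();return np.degrees(np.arctan2(m[1,0],m[0,0]))
E
python3 - <<'E'
from h import *
z=np.load("pics/top0.npz");p=z["p"];cm=camera_model("top")
print("anvil",cast(cm,[(171,100),(267,87),(280,202),(182,214)],.02).round(3)[:,:2].tolist(),"nut",cast(cm,[(221,128)],.035).round(3))
hsv=cv2.cvtColor(p,cv2.COLOR_RGB2HSV);m=(hsv[:,:,1]<60).astype(np.uint8);m[:, :340]=0;m[:,430:]=0;m[:110]=0;m[240:]=0
ys,xs=np.nonzero(m);P=cast(cm,np.c_[xs,ys],.013)[:,:2]
h=P[ys>165];c=h.mean(0);d=np.linalg.svd(h-c)[2][0] if 0 else np.linalg.eigh(np.cov(h.T))[1][:,1];d*=np.sign(d[0])
t=(P-c)@d;n=(P-c)@np.array([-d[1],d[0]]);print(len(P),"heading",np.degrees(np.arctan2(d[1],d[0])),"ends",t.min(),t.max(),"w",n[ys>165].min(),n[ys>165].max())
tail=c+d*t.min();print("tail end",tail,"tip",c+d*t.max(),"grip by tail",tail+d*.13,"grip by tip",c+d*(t.max()-.098))
s=get_state();print("yaw",yaw(s));W=camera_model("wrist");print(W["intrinsics"][0,0]);
T=np.eye(4);T[:3,:3]=R.from_quat(s["eef_rot"]).as_matrix();T[:3,3]=s["tool_pos"];print((W["view"]@T).round(3))
a=cv2.resize(p[100:240,330:450],None,fx=4,fy=4,interpolation=cv2.INTER_CUBIC);b=cv2.resize(p[85:155,165:275],None,fx=4,fy=4,interpolation=cv2.INTER_CUBIC)
o=np.zeros((560,800,3),np.uint8);o[:,:480]=a;o[:280,480:]=b[:,60:380];cv2.imwrite("pics/crop1.png",o[:,:,::-1])
E
```

```text
anvil [[0.672, 0.225], [0.697, 0.027], [0.461, -0.002], [0.438, 0.195]] nut [[0.608 0.116 0.035]]
1607 heading -23.304983757405 ends -0.06351082399298885 0.1669697902477939 w -0.015447178784785291 0.01443626644077606
tail end [ 0.41482756 -0.16515931] tip [ 0.62650372 -0.25634329] grip by tail [ 0.53422112 -0.21659061] grip by tip [ 0.53649935 -0.21757201]
yaw 23.194495944319574
313.1419061651034
[[-0.001  1.    -0.    -0.   ]
 [-0.95  -0.001 -0.313  0.036]
 [-0.313 -0.     0.95   0.155]
 [ 0.     0.     0.     1.   ]]
```

View pics/crop1.png

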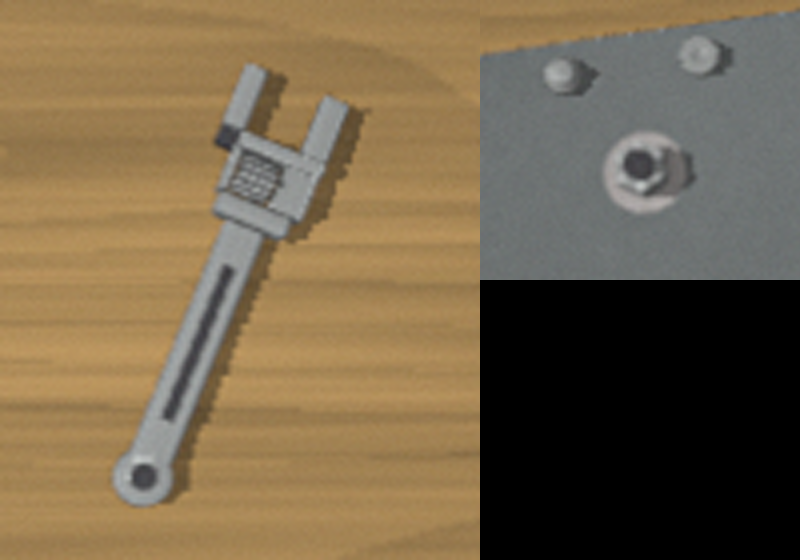

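The crop confirms the large adjustable wrench: worm on top at crop (255,178), movable jaw on the left, tail ring at (143,477). The nut and its washer are at crop (640,165), too coarse for its heading. Next I check the tall box beside the start pose and work out the moves.

```bash
cat >> h.py <<'E'
def go(target,yawt,s=None):
    s=s or get_state();psi=np.radians(yaw(s));D=np.array(target)-s["tool_pos"]
    c,sn=np.cos(psi),np.sin(psi)
    print("yaw %.1f"%np.degrees(psi),"pos",s["tool_pos"].round(4),"shift(tool)",np.round([D[0]*c+D[1]*sn,D[0]*sn-D[1]*c,-D[2]],4),"rotz %.3f"%-np.radians((yawt-np.degrees(psi)+180)%360-180),"F",s["contact_force"].round(1),"open %.3f t %.2f"%(s["opening"],s["clock"]))
E
python3 - <<'E'
from h import *
z=np.load("pics/top0.npz");d=z["d"];cm=camera_model("top")
ys,xs=np.mgrid[120:330:6,530:640:6];xs=xs.ravel();ys=ys.ravel()
u=cv2.undistortPoints(np.c_[xs,ys].astype(float).reshape(-1,1,2),cm["intrinsics"],cm["dist"]).reshape(-1,2)
V=cm["view"];P=(np.c_[u,np.ones(len(u))]*d[ys,xs][:,None]-V[:3,3])@V[:3,:3]
b=P[(P[:,2]>.03)&(d[ys,xs]>0)];t=b[b[:,1]>-.7];print(b[:,2].max(),t.min(0),t.max(0)); print(t[(t[:,0]<.35)].round(2)[:12].tolist())
go([.535,-.217,.25],-23.3)
E
```

```text
0.2031969448156777 [ 0.25412343 -0.69218469  0.03009883] [ 0.55133221 -0.55875742  0.20319694]
[[0.35, -0.56, 0.03], [0.35, -0.56, 0.06], [0.35, -0.56, 0.08], [0.35, -0.56, 0.1], [0.35, -0.56, 0.12], [0.35, -0.56, 0.15], [0.35, -0.62, 0.2], [0.33, -0.56, 0.03], [0.33, -0.56, 0.06], [0.34, -0.56, 0.08], [0.34, -0.56, 0.1], [0.34, -0.56, 0.12]]
yaw 23.2 pos [ 0.2459 -0.574   0.249 ] shift(tool) [ 0.4064 -0.2143 -0.001 ] rotz 0.811 F [ 0.4  0.1 -0. ] open 1.000 t 0.10
```

```bash
python3 -m inch '1 0.034 -0.018 0 0 0 0;1 0.034 -0.018 0 0 0 0;1 0.034 -0.018 0 0 0 0;1 0.034 -0.018 0 0 0 0;1 0.034 -0.018 0 0 0 0;1 0.034 -0.018 0 0 0 0;1 0.034 -0.018 0 0 0 0;1 0.034 -0.018 0 0 0 0;1 0.034 -0.018 0 0 0 0;1 0.034 -0.018 0 0 0 0;1 0.034 -0.018 0 0 0 0;1 0.034 -0.018 0 0 0 0;1 0 0 0 0 0 0.116;1 0 0 0 0 0 0.116;1 0 0 0 0 0 0.116;1 0 0 0 0 0 0.116;1 0 0 0 0 0 0.116;1 0 0 0 0 0 0.116;1 0 0 0 0 0 0.116;1 0 0 0 0 0 0' 20
python3 - <<'E'
from h import *
s=get_state();W=camera_model("wrist");p,d=snapshot("wrist");np.savez("pics/w1.npz",p=p,d=d,**W);cv2.imwrite("pics/w1.png",p[:,:,::-1]);go([.535,-.217,.25],-23.3)
E
```

```text
clock: 1.77
tool_pos: [0.5359, -0.215, 0.2493]
eef_rot: [0.979, -0.204, -0.0, 0.0]
contact_force: [-0.3, -0.2, 1.0]
opening: 1.001
finger_force: 0.0
yaw -23.2 pos [ 0.5359 -0.215   0.2494] shift(tool) [-0.      0.0022 -0.0006] rotz 0.002 F [-0.1  0.4  0.2] open 0.997 t 1.82
```

View pics/w1.png

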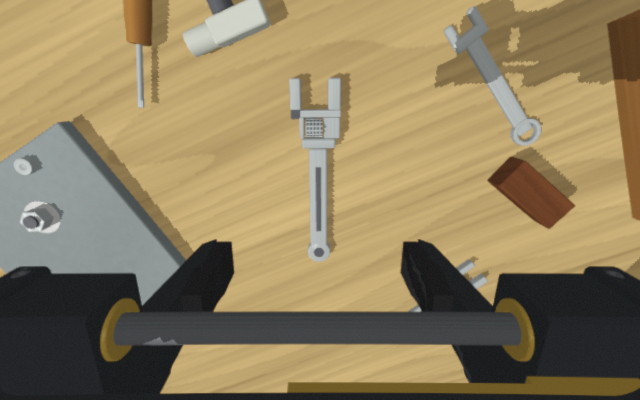

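The wrist view shows the wrench upright: worm at (314,128), tail ring at (319,252), jaw tips at (295,78) and (335,79). I'll take its axis from the handle mask.

```bash
python3 - <<'E'
from h import *
z=dict(np.load("pics/w1.npz"));p=z["p"]
hsv=cv2.cvtColor(p,cv2.COLOR_RGB2HSV);m=((hsv[:,:,1]<50)&(hsv[:,:,2]>110)).astype(np.uint8)
n,l,st,ce=cv2.connectedComponentsWithStats(m);k=l[200,311] or l[200,326];print(k,st[k])
ys,xs=np.nonzero(l==k);rows=[(0.5*(xs[ys==y].min()+xs[ys==y].max()),y) for y in range(160,236,4)]
A=cast(z,rows,.013)[:,:2];c=A.mean(0);d=np.linalg.svd(A-c)[2][0];d*=np.sign(d[0]);print("heading",np.degrees(np.arctan2(d[1],d[0])))
nn=np.array([-d[1],d[0]]);Q=cast(z,np.c_[xs,ys],.013)[:,:2]
tt=(Q-c)@d;print("tail",c+d*tt.min(),"grip", c+d*(tt.min()+.13), "len",tt.max()-tt.min())
w=cast(z,[(314,128)],.0205)[0,:2];print("worm x,y rel",(w-c)@d,(w-c)@nn,"grip by worm",c+d*((w-c)@d-.044))
print("nut",cast(z,[(38,217)],.035),"tool axis yaw",yaw())
E
```

```text
12 [ 289   78   52  184 3981]
heading -22.99183878434755
tail [ 0.4145884 -0.1636914] grip [ 0.53426127 -0.2144694 ] len 0.22974139335098787
worm x,y rel 0.0848972860605975 0.0036558584716983302 grip by worm [ 0.53609327 -0.21524673]
nut [[0.61399765 0.11156569 0.035     ]] tool axis yaw -23.1832561686698
```

```bash
python3 -m inch '1 0 0 0.036 0 0 0;1 0 0 0.036 0 0 0;1 0 0 0.036 0 0 0;1 0 0 0.036 0 0 0;1 0 0 0.036 0 0 0;1 0 0 0.036 0 0 0;1 0 0 0.0095 0 0 0;1 0 0 0.0095 0 0 0;1 0 0 0 0 0 0;-1 0 0 0 0 0 0;-1 0 0 0 0 0 0;-1 0 0 0 0 0 0;-1 0 0 0 0 0 0;-1 0 0 0 0 0 0;-1 0 0 0 0 0 0;-1 0 0 0 0 0 0;-1 0 0 0 0 0 0;-1 0 0 0 0 0 0' 50
```

```text
clock: 3.32
tool_pos: [0.5361, -0.2153, 0.0148]
eef_rot: [0.979, -0.202, 0.0, 0.0]
contact_force: [-0.3, -0.0, -0.5]
opening: 0.344
finger_force: 0.0
```

```bash
python3 -m inch '-1 0 0 0 0 0 0;-1 0 0 0 0 0 0;-1 0 0 0 0 0 0;-1 0 0 0 0 0 0;-1 0 0 0 0 0 0;-1 0 0 0 0 0 0;-1 0 0 -0.01 0 0 0;-1 0 0 -0.025 0 0 0;-1 0 0 -0.035 0 0 0;-1 0 0 -0.035 0 0 0;-1 0 0 -0.03 0 0 0' 50
python3 -m inch '-1 0 0 0 0 0 -0.116;-1 0 0 0 0 0 -0.116;-1 0 0 0 0 0 -0.116;-1 0 0 0 0 0 -0.116;-1 0 0 0 0 0 -0.116;-1 0.002 -0.02 0 0 0 0;-1 0.002 -0.031 0 0 0 0;-1 0.002 -0.031 0 0 0 0;-1 0.002 -0.031 0 0 0 0;-1 0.002 -0.031 0 0 0 0;-1 0.002 -0.031 0 0 0 0;-1 0.001 -0.031 0 0 0 0;-1 0.001 -0.031 0 0 0 0;-1 0.001 -0.031 0 0 0 0;-1 0 -0.025 0 0 0 0;-1 0 -0.02 0 0 0 0;-1 0 0 0 0 0 0;-1 0 0 0 0 0 0;-1 0 0 0 0 0 0'
python3 - <<'E'
from h import *
s=get_state();W=camera_model("wrist");p,d=snapshot("wrist");np.savez("pics/w2.npz",p=p,d=d,**W);cv2.imwrite("pics/w2.png",p[:,:,::-1]);go([.496,.0955,.15],10)
E
```

```text
clock: 4.23
tool_pos: [0.5357, -0.2147, 0.1517]
eef_rot: [0.979, -0.202, -0.0, -0.0]
contact_force: [1.2, -0.9, -4.6]
opening: 0.246
finger_force: 50.0
clock: 5.82
tool_pos: [0.4968, 0.095, 0.1499]
eef_rot: [0.996, 0.086, -0.0, 0.0]
contact_force: [-0.0, -0.6, -5.2]
opening: 0.24
finger_force: 50.0
yaw 9.8 pos [0.4969 0.0944 0.1498] shift(tool) [-0.0007 -0.0013 -0.0002] rotz -0.003 F [-0.3 -0.2 -4.3] open 0.238 t 5.87
```

View pics/w2.png

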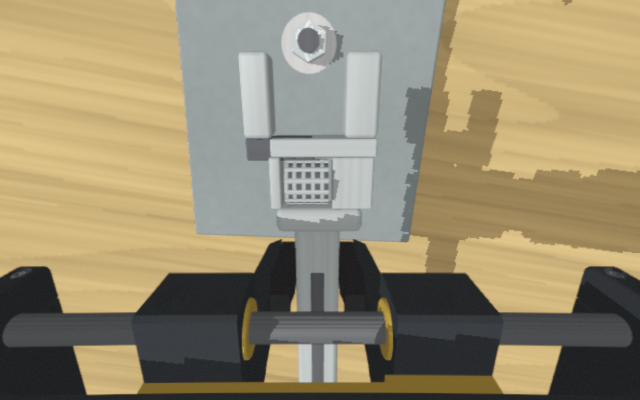

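The wrench is gripped, with the worm at (307,181) and jaw tips at (255,55) and (365,55). The nut on its washer is at about (310,42). Next is a zoom on the nut for its flats.

```bash
python3 - <<'E'
from h import *
z=dict(np.load("pics/w2.npz"));p=z["p"]
c=cv2.resize(p[5:80,265:365],None,fx=8,fy=8,interpolation=cv2.INTER_CUBIC);cv2.imwrite("pics/nut2.png",c[:,:,::-1])
uz=.15-.0148
print("worm",cast(z,[(307,181)],uz+.0205)); print("jaw inner/outer edges",cast(z,[(238,53),(271,53),(345,53),(381,53),(243,136),(271,136),(345,136),(377,136)],uz+.016).round(4).tolist())
print("handle",cast(z,[(296,235),(339,235)],uz+.013))
E
```

```text
worm [[0.54202431 0.10733037 0.1557    ]]
jaw inner/outer edges [[0.5872, 0.1421, 0.1512], [0.5894, 0.1294, 0.1512], [0.5944, 0.1009, 0.1512], [0.5967, 0.0871, 0.1512], [0.5556, 0.1371, 0.1512], [0.5577, 0.1255, 0.1512], [0.563, 0.0946, 0.1512], [0.5653, 0.0812, 0.1512]]
handle [[0.51250116 0.10809485 0.1482    ]
 [0.51601688 0.0877355  0.1482    ]]
```

View pics/nut2.png

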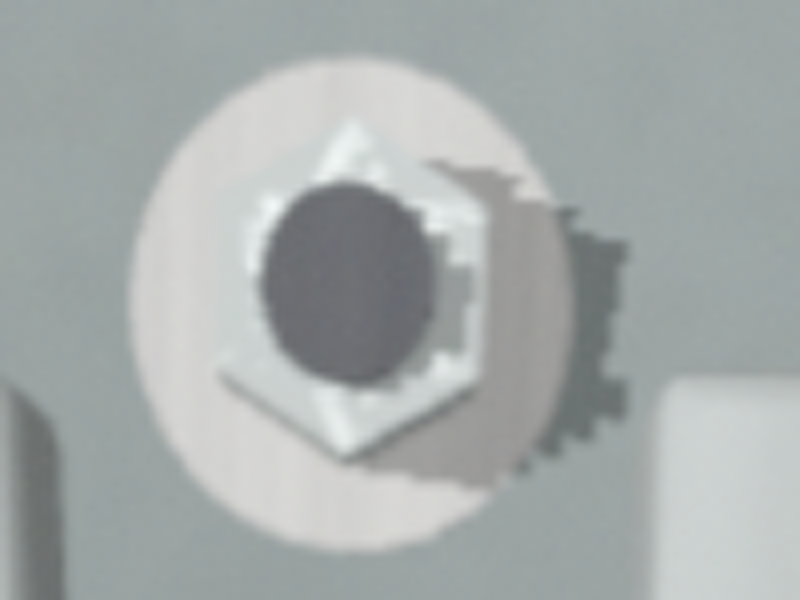

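The nut's top-face corners in the crop are about (353,118), (487,212), (480,378), (347,460), (218,368) and (222,195). Corners point along the wrench's axis, so it is nearly aligned already.

```bash
python3 - <<'E'
from h import *
z=dict(np.load("pics/w2.npz"))
q=np.array([(353,118),(487,212),(480,378),(347,460),(218,368),(222,195)])/8+[265,5]-.5+1/16
P=cast(z,q,.035)[:,:2];c=P.mean(0);print("corners c",c,"r",np.linalg.norm(P-c,axis=1).round(4))
a=np.degrees(np.arctan2(*(P-c).T[::-1]));print("nut heading mod60",a.round(1),((a+30)%60-30).round(1))
w=cv2.fitEllipse(np.array([(130,305),(350,57),(571,305),(352,551),(190,130),(510,130),(192,480)],np.float32));wc=cast(z,[np.array(w[0])/8+[265,5]-.44],.022);print("washer",wc)
h=9.8;u=np.array([np.cos(np.radians(h)),np.sin(np.radians(h))])
J=np.array([[.5894,.1294],[.5577,.1255],[.5944,.1009],[.563,.0946]]);print("jaw headings",[np.degrees(np.arctan2(*(J[i]-J[i+1])[::-1])).round(1) for i in(0,2)])
n=np.array([-u[1],u[0]]);s=get_state();t=s["tool_pos"][:2]
for k in J: print("rel tcp",((k-t)@u).round(4),((k-t)@n).round(4))
W=np.array([.54202,.10733])-t;print("worm rel",W@u,W@n)
E
```

```text
corners c [0.61183826 0.12116604] r [0.0136 0.0137 0.0137 0.014  0.0137 0.0137]
nut heading mod60 [   8.6  -52.9 -111.7 -172.3  127.4   66.2] [8.6 7.1 8.3 7.7 7.4 6.2]
washer [[0.612474   0.12173427 0.022     ]]
jaw headings [np.float64(7.0), np.float64(11.3)]
rel tcp 0.0971 0.0188
rel tcp 0.0652 0.0203
rel tcp 0.0972 -0.0101
rel tcp 0.0651 -0.011
worm rel 0.046630165225005515 0.005106053378763658
```

```bash
python3 -m inch '-1 0 0 0 0 0 0.03;-1 0.012 -0.002 0 0 0 0;-1 0.012 -0.002 0 0 0 0;-1 0.0107 -0.0023 0 0 0 0;-1 0 0 0.022 0 0 0;-1 0 0 0.022 0 0 0;-1 0 0 0.022 0 0 0;-1 0 0 0.022 0 0 0;-1 0 0 0 0 0 0;-1 0 0 0 0 0 0;-1 0 0 0 0 0 0'
python3 - <<'E'
from h import *
go([.5304,.1055,.062],8);W=camera_model("wrist");p,d=snapshot("wrist");np.savez("pics/w3.npz",p=p,d=d,**W);cv2.imwrite("pics/w3.png",cv2.resize(p[0:200,200:440],None,fx=3,fy=3)[:600,:,::-1])
E
```

```text
clock: 6.78
tool_pos: [0.5313, 0.1063, 0.0626]
eef_rot: [0.998, 0.071, 0.001, 0.0]
contact_force: [0.3, 0.3, -4.1]
opening: 0.241
finger_force: 50.0
yaw 8.1 pos [0.5313 0.1063 0.0626] shift(tool) [-0.001   0.0006  0.0006] rotz 0.002 F [ 0.3  0.3 -4.1] open 0.241 t 6.78
```

View pics/w3.png

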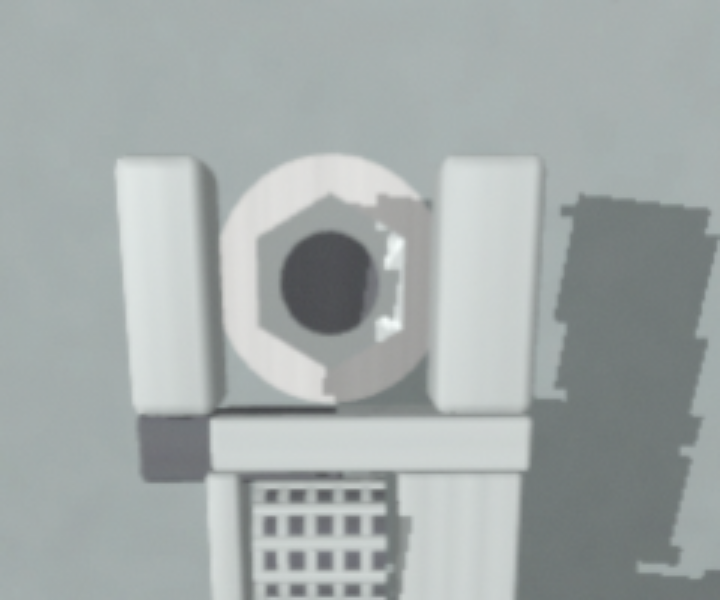

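The crop shows the nut centred between the jaws, its centre at about (330,280). The inner jaw edges are at x≈205–215 and 435–440, and the throat at y≈413.

```bash
python3 - <<'E'
from h import *
z=dict(np.load("pics/w3.npz"));s=get_state();t=s["tool_pos"];h=np.radians(yaw(s));u=np.array([np.cos(h),np.sin(h)]);n=np.array([-u[1],u[0]])
f=lambda q,zz:[((P[:2]-t[:2])@u*1000,(P[:2]-t[:2])@n*1000) for P in cast(z,np.array(q)/3+[200,0],zz)]
ru=t[2]-.0148
for a,b in (("jawL top in, tip/base",f([(197,160),(212,405)],ru+.016)),("jawR",f([(440,160),(433,405)],ru+.016)),("throat",f([(330,413)],ru+.016)),("nut corners",f([(330,192),(258,240),(258,327),(325,373)],.035)),("stud",f([(328,283)],.038)),("worm",f([(318,560)],ru+.0205))): print(a,np.round(b,1).tolist())
E
```

```text
jawL top in, tip/base [[96.8, 19.9], [65.3, 19.5]]
jawR [[96.7, -11.7], [65.3, -11.7]]
throat [[64.2, 2.9]]
nut corners [[95.3, 3.2], [88.2, 15.0], [74.6, 15.4], [67.1, 4.3]]
stud [[81.5, 3.6]]
worm [[43.9, 4.7]]
```

```bash
python3 -m inch '-1 0 0 0.009 0 0 0;-1 0 0 0.009 0 0 0;-1 0 0 0.006 0 0 0;-1 0 0 0.004 0 0 0;-1 0 0 0 0 0 0;-1 0 0 0 0 0 0;-1 0 0 0 0 0 0'
```

```text
clock: 7.42
tool_pos: [0.5302, 0.1068, 0.0346]
eef_rot: [0.997, 0.071, -0.0, 0.0]
contact_force: [-2.5, 0.6, 8.3]
opening: 0.241
finger_force: 50.0
```

```bash
python3 -m inch '-1 0 -0.0012 0 0 0 0;-1 0 -0.0012 0 0 0 0;-1 0 -0.001 0 0 0 0;-1 0 0 0 0 0 0;-1 0 0 0 0 0 0'; python3 -m inch '-1 0 -0.0006 0 0 0 0;-1 0 0 0 0 0 0;-1 0 0 0 0 0 0'; python3 -c "
from h import *
go([.53,.11,.0346],8)"
```

```text
clock: 7.83
tool_pos: [0.5302, 0.1073, 0.0346]
eef_rot: [0.998, 0.07, 0.0, 0.002]
contact_force: [-0.8, -4.3, 8.7]
opening: 0.243
finger_force: 50.0
clock: 8.08
tool_pos: [0.5303, 0.1076, 0.0346]
eef_rot: [0.998, 0.07, 0.0, 0.002]
contact_force: [-0.9, -5.7, 7.8]
opening: 0.24
finger_force: 50.0
yaw 8.0 pos [0.5303 0.1076 0.0346] shift(tool) [ 0.0001 -0.0025  0.    ] rotz 0.000 F [-0.9 -5.7  7.8] open 0.240 t 8.08
```

```bash
python3 -m inch '-1 0 0 -0.003 0 0 0;-1 0 0 0 0 0 0;-1 0 0 0 0 0 0'; python3 -m inch '-1 0 -0.001 0 0 0 0;-1 0 -0.001 0 0 0 0;-1 0 0 0 0 0 0;-1 0 0 0 0 0 0'
```

```text
clock: 8.33
tool_pos: [0.53, 0.1101, 0.0365]
eef_rot: [0.997, 0.071, -0.0, 0.0]
contact_force: [0.1, -2.7, -3.6]
opening: 0.242
finger_force: 50.0
clock: 8.67
tool_pos: [0.53, 0.111, 0.0365]
eef_rot: [0.998, 0.07, 0.0, 0.001]
contact_force: [1.1, -6.0, -3.8]
opening: 0.239
finger_force: 50.2
```

```bash
python3 -m inch '-1 0 0.0012 0.002 0 0 0;-1 0 0 0 0 0 0;-1 0 0 0 0 0 0;0.1 0 0 0 0 0 0;0.1 0 0 0 0 0 0;0.1 0 0 0 0 0 0;0.1 0 0 0 0 0 0;0.1 0 0 0 0 0 0;0.1 0 0 0 0 0 0;0.1 0 0 -0.03 0 0 0;0.1 0 0 -0.035 0 0 0;0.1 0 0 -0.035 0 0 0;-1 0 0 0 0 0 0;-1 0 0 0 0 0 0;-1 0 0 0 0 0 0;-1 0 0 0 0 0 0;-1 0 0 0 0 0 0'
python3 - <<'E'
from h import *
W=camera_model("wrist");p,d=snapshot("wrist");np.savez("pics/w4.npz",p=p,d=d,**W);cv2.imwrite("pics/w4.png",cv2.resize(p[0:240,200:440],None,fx=2.5,fy=2.5)[:600,:,::-1]);go([.53,.11,.1],8)
E
```

```text
clock: 10.08
tool_pos: [0.5289, 0.1115, 0.1334]
eef_rot: [0.997, 0.071, -0.001, 0.0]
contact_force: [-0.1, -1.1, 0.2]
opening: 0.197
finger_force: 0.0
yaw 8.2 pos [0.5291 0.1114 0.1335] shift(tool) [0.0007 0.0016 0.0335] rotz 0.003 F [-0.7  0.3 -0.1] open 0.144 t 10.13
```

View pics/w4.png

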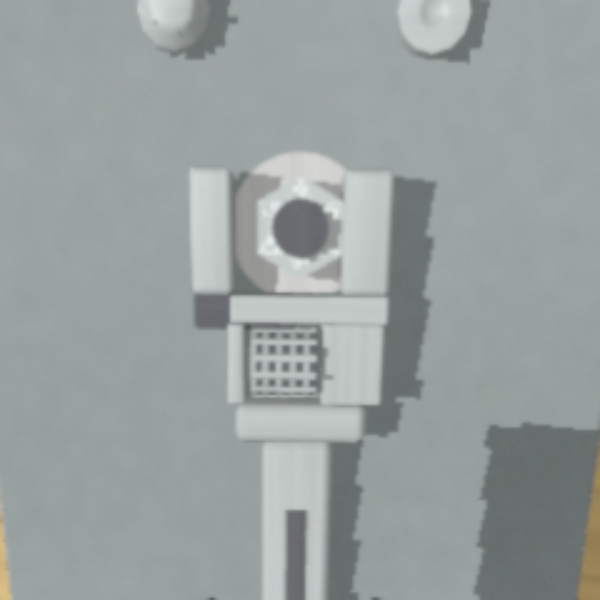

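The fixed jaw (right) touches the nut, the gap to the movable jaw is on the left, and the worm is at crop (284,362). Now I locate the worm and the nut.

```bash
python3 - <<'E'
from h import *
z=dict(np.load("pics/w4.npz"));f=lambda q,zz:cast(z,np.array(q)/2.5+[200,0],zz)
w=f([(284,362)],.0405)[0];print("worm",w,"stud",f([(301,228)],.038));
E=f([(264,450),(326,450),(264,595),(328,595)],.033);m=[(E[0]+E[1])/2,(E[2]+E[3])/2];d=m[0]-m[1];print("handle heading",np.degrees(np.arctan2(d[1],d[0])))
J=f([(343,175),(343,290)],.036);d=J[0]-J[1];print("fixed jaw heading",np.degrees(np.arctan2(d[1],d[0])))
go([w[0],w[1],.06],8)
E
```

```text
worm [0.57462586 0.12059242 0.0405    ] stud [[0.61180499 0.12101648 0.038     ]]
handle heading 8.580695377856838
fixed jaw heading 9.356361766606245
yaw 8.2 pos [0.5291 0.1114 0.1335] shift(tool) [ 0.0464 -0.0026  0.0735] rotz 0.003 F [-0.7  0.3 -0.1] open 0.144 t 10.13
```

```bash
python3 -m inch '-1 0.019 -0.0013 0.02 0 0 0;-1 0.019 -0.0013 0.02 0 0 0;-1 0 0 0.02 0 0 0;-1 0 0 0.0155 0 0 0;-1 0 0 0 0 0 0;-1 0 0 0 0 0 0' 10; python3 -m inch '-1 0 0 0.004 0 0 0;-1 0 0 0.003 0 0 0;-1 0 0 0 0 0 0;-1 0 0 0 0 0 0'; python3 -m inch '-1 0 0 0.0015 0 0 0;-1 0 0 0 0 0 0;-1 0 0 0 0 0 0'; python3 -c "
from h import *
go([.5746,.1206,.0515],8)"
```

```text
clock: 10.63
tool_pos: [0.566, 0.1193, 0.058]
eef_rot: [0.997, 0.071, -0.002, 0.0]
contact_force: [0.9, 0.6, 0.1]
opening: 0.004
finger_force: 0.0
clock: 10.97
tool_pos: [0.5673, 0.1196, 0.0527]
eef_rot: [0.997, 0.071, 0.0, -0.0]
contact_force: [0.8, 0.1, -0.7]
opening: 0.004
finger_force: 0.0
clock: 11.22
tool_pos: [0.5676, 0.1196, 0.0518]
eef_rot: [0.997, 0.071, 0.001, -0.0]
contact_force: [-1.2, 0.2, 5.9]
opening: 0.001
finger_force: 3.2
yaw 8.2 pos [0.5676 0.1196 0.0518] shift(tool) [0.0071 0.     0.0003] rotz 0.003 F [-1.2  0.2  5.9] open 0.001 t 11.22
```

```bash
python3 -m inch '-1 0 0 0.002 0 0 0;-1 0 0 0 0 0 0'; python3 -m inch '-1 0.003 0 0 0 0 0;-1 0.003 0 0 0 0 0;-1 0.003 0 0 0 0 0'; python3 -m inch '-1 0.003 0 0 0 0 0;-1 0.003 0 0 0 0 0;-1 0 0 0 0 0 0'
```

```text
clock: 11.38
tool_pos: [0.5676, 0.1196, 0.0515]
eef_rot: [0.997, 0.071, 0.001, -0.0]
contact_force: [-4.2, -0.4, 21.0]
opening: 0.001
finger_force: 10.3
clock: 11.63
tool_pos: [0.5741, 0.1205, 0.0515]
eef_rot: [0.997, 0.071, -0.002, 0.0]
contact_force: [-8.7, -1.2, 24.8]
opening: 0.008
finger_force: 12.5
clock: 11.88
tool_pos: [0.5808, 0.1214, 0.0514]
eef_rot: [0.997, 0.071, -0.001, 0.0]
contact_force: [-8.0, -1.6, 22.9]
opening: 0.005
finger_force: 11.5
```

```bash
python3 -m inch '-1 0 0 -0.008 0 0 0;-1 -0.008 0 0 0 0 0;-1 -0.008 0 0 0 0 0;-1 0 0 0 0 0 0;-1 0 0 0.008 0 0 0;-1 0 0 0 0 0 0;-1 0.004 0 0 0 0 0;-1 0.004 0 0 0 0 0;-1 0.004 0 0 0 0 0;-1 0.004 0 0 0 0 0;-1 0 0 0 0 0 0'; python3 -m inch '-1 0 0 -0.008 0 0 0;-1 -0.008 0 0 0 0 0;-1 -0.008 0 0 0 0 0;-1 0 0 0 0 0 0;-1 0 0 0.008 0 0 0;-1 0 0 0 0 0 0;-1 0.004 0 0 0 0 0;-1 0.004 0 0 0 0 0;-1 0.004 0 0 0 0 0;-1 0.004 0 0 0 0 0;-1 0 0 0 0 0 0'
```

```text
clock: 12.8
tool_pos: [0.5823, 0.1216, 0.0512]
eef_rot: [0.997, 0.071, 0.0, 0.0]
contact_force: [-3.8, -1.7, 25.5]
opening: 0.005
finger_force: 12.7
clock: 13.72
tool_pos: [0.5806, 0.1213, 0.0512]
eef_rot: [0.997, 0.071, -0.001, 0.0]
contact_force: [-9.1, -2.2, 33.3]
opening: 0.006
finger_force: 17.0
```

```bash
python3 -m inch '-1 0 0 -0.008 0 0 0;-1 -0.008 0 0 0 0 0;-1 -0.008 0 0 0 0 0;-1 0 0 0 0 0 0;-1 0 0 0.0075 0 0 0;-1 0 0 0 0 0 0;-1 0.004 0 0 0 0 0;-1 0.004 0 0 0 0 0;-1 0.004 0 0 0 0 0;-1 0.003 0 0 0 0 0;-1 0 0 0 0 0 0;-1 0 0 -0.03 0 0 0;-1 -0.02 0 -0.03 0 0 0;-1 -0.025 0 -0.02 0 0 0;-1 0 0 0 0 0 0;-1 0 0 0 0 0 0'
python3 - <<'E'
from h import *
W=camera_model("wrist");p,d=snapshot("wrist");np.savez("pics/w5.npz",p=p,d=d,**W);cv2.imwrite("pics/w5.png",cv2.resize(p[0:240,200:440],None,fx=2.5,fy=2.5)[:600,:,::-1]);go([.5746,.1206,.0515],8)
E
```

```text
clock: 15.05
tool_pos: [0.536, 0.1152, 0.1294]
eef_rot: [0.997, 0.072, 0.0, -0.0]
contact_force: [0.6, 0.3, -0.8]
opening: 0.008
finger_force: 0.0
yaw 8.2 pos [0.5367 0.1153 0.1287] shift(tool) [0.0383 0.0002 0.0772] rotz 0.003 F [ 0.3 -0.5 -0.7] open 0.005 t 15.10
```

View pics/w5.png

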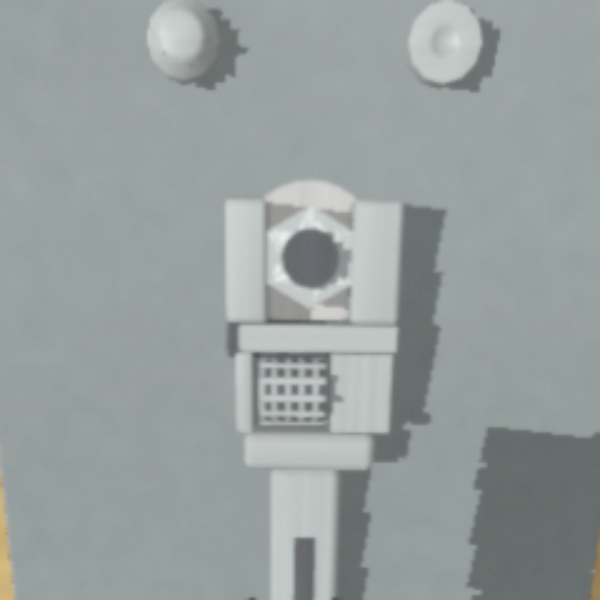

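The movable jaw (inner edge x≈266) is almost on the nut, with the fixed jaw at x≈351; that leaves the mouth at about 25 mm. I'll give two more strokes until the worm stalls.

```bash
python3 -m inch '-1 0.015 0 0.025 0 0 0;-1 0.014 0 0.025 0 0 0;-1 0 0 0.022 0 0 0;-1 0 0 0 0 0 0;-1 0 0 0.0075 0 0 0;-1 0 0 0 0 0 0;-1 0.003 0 0 0 0 0;-1 0.003 0 0 0 0 0;-1 0.003 0 0 0 0 0;-1 0.003 0 0 0 0 0'; python3 -m inch '-1 0.003 0 0 0 0 0;-1 0 0 0 0 0 0'; python3 -m inch '-1 0 0 -0.008 0 0 0;-1 -0.008 0 0 0 0 0;-1 -0.008 0 0 0 0 0;-1 0 0 0 0 0 0;-1 0 0 0.008 0 0 0;-1 0 0 0 0 0 0;-1 0.004 0 0 0 0 0;-1 0.004 0 0 0 0 0;-1 0.004 0 0 0 0 0;-1 0.003 0 0 0 0 0'
```

```text
clock: 15.93
tool_pos: [0.5702, 0.1199, 0.0513]
eef_rot: [0.997, 0.071, -0.007, 0.001]
contact_force: [-19.9, -1.5, 40.7]
opening: 0.006
finger_force: 20.0
clock: 16.1
tool_pos: [0.572, 0.1202, 0.0513]
eef_rot: [0.997, 0.071, -0.009, 0.001]
contact_force: [-19.0, -2.4, 39.6]
opening: 0.008
finger_force: 20.0
clock: 16.93
tool_pos: [0.5696, 0.1199, 0.0512]
eef_rot: [0.997, 0.072, -0.01, 0.001]
contact_force: [-23.5, -2.3, 45.1]
opening: 0.005
finger_force: 22.4
```

```bash
python3 -m inch '-1 0 0 -0.01 0 0 0;-1 -0.01 0 -0.03 0 0 0;-1 -0.02 0 -0.03 0 0 0;-0.1 -0.02 0 -0.01 0 0 0;-0.1 0 0 0 0 0 0;-0.1 0 0 0 0 0 0;-0.1 0 0 0 0 0 0'
python3 - <<'E'
from h import *
s=get_state();z=camera_model("wrist");p,d=snapshot("wrist");np.savez("pics/w6.npz",p=p,d=d,**z)
h=np.radians(yaw(s));t=s["tool_pos"];u=np.array([np.cos(h),np.sin(h)]);n=np.array([u[1],-u[0]])
N=np.array([.612,.1212]);g=cv2.cvtColor(p,cv2.COLOR_RGB2GRAY).astype(int)
# handle edges at rows where handle is visible: strongest bright->plate transitions
def prof(P0,half,zz,k):  # sample across tool y at world point
    L=np.linspace(-half,half,4*int(half*1000)+1);pts=proj(z,[[*(P0+n*l),zz] for l in L]);v=cv2.remap(p,pts[:,0].astype(np.float32).reshape(1,-1),pts[:,1].astype(np.float32).reshape(1,-1),cv2.INTER_LINEAR)[0].astype(int).sum(1)//3
    print(k,' '.join(map(str,v[::2])))
print("samples every 0.5mm tool y")
prof(N-u*.075,.02,.033,"handle 75 behind, ±20");prof(N+u*.012,.03,.036,"jaws 12 ahead, ±30")
go([N[0],N[1],.037],8)
E
```

```text
clock: 17.52
tool_pos: [0.5304, 0.1144, 0.1287]
eef_rot: [0.997, 0.071, 0.0, 0.0]
contact_force: [-0.2, -0.1, 0.4]
opening: 0.285
finger_force: 0.0
samples every 0.5mm tool y
handle 75 behind, ±20 158 158 158 158 158 157 158 163 188 202 201 201 201 199 198 198 197 196 198 200 198 197 196 194 194 197 196 185 161 129 111 109 108 109 108 109 109 120 149 156 155
jaws 12 ahead, ±30 163 163 163 163 163 163 177 204 211 210 207 208 207 204 201 201 195 164 135 149 155 155 155 155 156 160 172 187 202 206 218 216 201 193 191 183 180 180 181 195 200 182 193 206 207 207 205 203 202 200 199 198 198 198 186 146 116 113 113 114 115
yaw 8.2 pos [0.5304 0.1143 0.1285] shift(tool) [0.0818 0.0048 0.0915] rotz 0.003 F [ 0.4  0.3 -0.9] open 0.331 t 17.57
```

Mouth now reads about 24 mm (jaws at −12.5 and +11.5 mm), so the jaw is snug. Next I grip the handle 95 mm behind the nut.

```bash
python3 -m inch '-0.1 -0.013 0.0018 0 0 0 0.025;-0.1 0 0 0.025 0 0 0;-0.1 0 0 0.025 0 0 0;-0.1 0 0 0.025 0 0 0;-0.1 0 0 0.0155 0 0 0;-0.1 0 0 0 0 0 0;-0.1 0 0 0 0 0 0;-1 0 0 0 0 0 0;-1 0 0 0 0 0 0;-1 0 0 0 0 0 0;-1 0 0 0 0 0 0;-1 0 0 0 0 0 0;-1 0 0 0 0 0 0' 25; python3 -c "
from h import *
go([.612,.1212,.037],6.6)"
```

```text
clock: 18.65
tool_pos: [0.5177, 0.1099, 0.0401]
eef_rot: [0.998, 0.059, 0.001, 0.0]
contact_force: [0.9, -3.1, 5.8]
opening: 0.24
finger_force: 25.0
yaw 6.7 pos [0.5177 0.1099 0.0401] shift(tool) [ 0.0949 -0.0002  0.0031] rotz 0.002 F [ 0.9 -3.1  5.8] open 0.240 t 18.65
```

```bash
python3 -m inch '-0.25 0 0 0 0 0 0;-0.25 0 0 0 0 0 0;-0.25 0 0 0 0 0 0;-0.25 0 0 0 0 0 0'; python3 -m inch '-0.25 0 0 0.002 0 0 0;-0.25 0 0 0 0 0 0;-0.25 0 0 0 0 0 0;-1 0 0 0 0 0 0;-1 0 0 0 0 0 0;-1 0 0 0 0 0 0;-1 0 0 0 0 0 0;-1 0 0 0 0 0 0' 25
```

```text
clock: 18.98
tool_pos: [0.5165, 0.111, 0.0391]
eef_rot: [0.998, 0.059, -0.0, -0.0]
contact_force: [0.6, -0.7, -0.1]
opening: 0.377
finger_force: 0.0
clock: 19.65
tool_pos: [0.5168, 0.1101, 0.0372]
eef_rot: [0.998, 0.059, -0.0, 0.0]
contact_force: [0.6, -2.0, -1.5]
opening: 0.244
finger_force: 25.0
```

```bash
python3 -m inch '-1 0.0001 -0.0047 0 0 0 0.05;-1 0.0001 -0.0047 0 0 0 0.05;-1 0.0001 -0.0047 0 0 0 0.05;-1 0.0001 -0.0047 0 0 0 0.05;-1 0.0001 -0.0047 0 0 0 0.05;-1 0.0001 -0.0047 0 0 0 0.05;-1 0 0 0 0 0 0;-1 0 0 0 0 0 0'; python3 -c "
from h import *
go([.612,.1212,.037],6.6)"
```

```text
clock: 20.32
tool_pos: [0.5178, 0.1387, 0.0372]
eef_rot: [0.996, -0.09, 0.0, 0.0]
contact_force: [0.9, 0.1, -1.7]
opening: 0.244
finger_force: 25.0
yaw -10.4 pos [0.5178 0.1387 0.0372] shift(tool) [0.0958 0.0003 0.0002] rotz -0.296 F [ 0.9  0.1 -1.7] open 0.244 t 20.32
```

```bash
python3 -m inch '-1 0.0001 -0.0047 0 0 0 0.05;-1 0.0001 -0.0047 0 0 0 0.05;-1 0.0001 -0.0047 0 0 0 0.05;-1 0.0001 -0.0047 0 0 0 0.05;-1 0.0001 -0.0047 0 0 0 0.05;-1 0.0001 -0.0047 0 0 0 0.05;-1 0.0001 -0.0047 0 0 0 0.05;-1 0.0001 -0.0047 0 0 0 0.05;-1 0 0 0 0 0 0'; python3 -m inch '-1 0.0001 -0.0047 0 0 0 0.05;-1 0.0001 -0.0047 0 0 0 0.05;-1 0 0 0 0 0 0'; python3 -c "
from h import *
print(get_state()['moment']);go([.612,.1212,.037],6.6)"
```

```text
clock: 21.07
tool_pos: [0.5317, 0.1734, 0.0372]
eef_rot: [0.958, -0.287, 0.0, 0.0]
contact_force: [0.9, -1.9, -0.2]
opening: 0.247
finger_force: 25.0
clock: 21.32
tool_pos: [0.5361, 0.1801, 0.0372]
eef_rot: [0.943, -0.334, -0.001, 0.001]
contact_force: [-1.3, -3.8, 1.4]
opening: 0.245
finger_force: 25.2
[-0.49202992  0.31514725  0.34462993]
yaw -39.0 pos [0.5361 0.1801 0.0372] shift(tool) [ 0.0961 -0.002   0.0002] rotz -0.796 F [-1.3 -3.8  1.4] open 0.245 t 21.32
```

```bash
python3 -m inch '-1 0.0001 -0.0047 0 0 0 0.05;-1 0 0 0 0 0 0;-1 0 0 0 0 0 0'; python3 -m inch '-1 0.0001 -0.0047 0 0 0 0.05;-1 0 0 0 0 0 0;-1 0 0 0 0 0 0';  python3 -c "
from h import *
print(get_state()['moment']);go([.612,.1212,.037],6.6)"
```

```text
clock: 21.57
tool_pos: [0.5381, 0.1829, 0.0371]
eef_rot: [0.934, -0.357, -0.001, 0.002]
contact_force: [-2.9, -4.3, 3.3]
opening: 0.243
finger_force: 25.2
clock: 21.82
tool_pos: [0.5405, 0.1864, 0.0371]
eef_rot: [0.925, -0.38, -0.002, 0.002]
contact_force: [-4.8, -3.8, 4.0]
opening: 0.246
finger_force: 25.1
[-0.65922749  0.83641701  0.33122687]
yaw -44.7 pos [0.5405 0.1864 0.0371] shift(tool) [ 0.0966 -0.0039  0.0001] rotz -0.895 F [-4.8 -3.8  4. ] open 0.246 t 21.82
```

```bash
python3 -m inch '-1 0 0.0047 0 0 0 -0.05;-1 0 0.002 0 0 0 -0.02;-1 0 0 0 0 0 0;-1 0 0 0 0 0 0'; python3 -m inch '-0.1 0 0 0 0 0 0;-0.1 0 0 0 0 0 0;-0.1 0 0 0 0 0 0;-0.1 0 0 0 0 0 0;-0.1 0 0 0 0 0 0;-0.1 0 0 -0.03 0 0 0;-0.1 0 0 -0.035 0 0 0;-0.1 0 0 -0.035 0 0 0;-0.1 0 0 0 0 0 0;-0.1 0 0 0 0 0 0;-0.1 0 0 0 0 0 0'
python3 - <<'E'
from h import *
z=camera_model("wrist");p,d=snapshot("wrist");np.savez("pics/w7.npz",p=p,d=d,**z);a=cv2.resize(p[0:200,220:420],None,fx=3,fy=3,interpolation=cv2.INTER_CUBIC);cv2.imwrite("pics/w7.png",a[:,:,::-1]);go([.612,.1212,.037],6.6)
E
```

```text
clock: 22.15
tool_pos: [0.5376, 0.1827, 0.0371]
eef_rot: [0.937, -0.349, -0.001, 0.0]
contact_force: [-3.0, -2.2, 2.0]
opening: 0.246
finger_force: 24.9
clock: 23.07
tool_pos: [0.5382, 0.1834, 0.1369]
eef_rot: [0.937, -0.348, -0.0, 0.0]
contact_force: [-0.4, 0.6, -0.1]
opening: 0.449
finger_force: 0.0
yaw -40.8 pos [0.5378 0.1832 0.1363] shift(tool) [ 0.0967 -0.0016  0.0993] rotz -0.827 F [-1.   0.   0.3] open 0.451 t 23.12
```

View pics/w7.png

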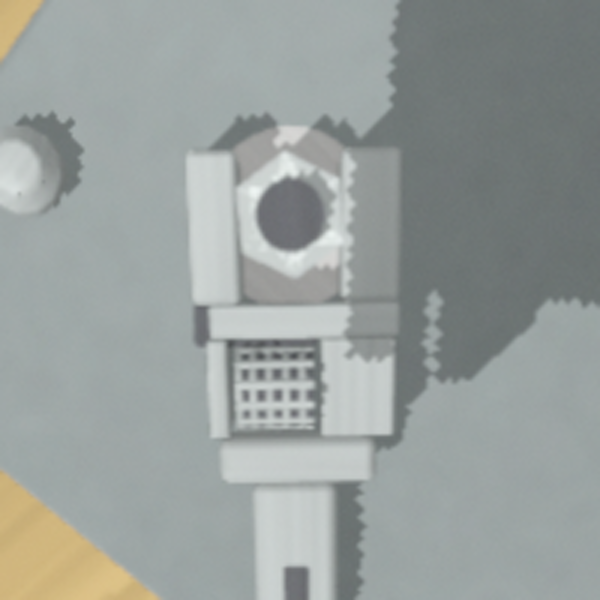

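The wrench still sits round the nut: nut corners at crop (292,150) and (294,277), inner jaw edges at x≈237 and 345. Now the nut's angle and mouth width.

```bash
python3 - <<'E'
from h import *
z=dict(np.load("pics/w7.npz"));f=lambda q,zz:cast(z,(np.array(q)+.5)/3-.5+[220,0],zz)[:,:2]
P=f([(292,150),(238,185),(242,245),(294,277),(346,242)],.035);c=f([(290,213)],.038)[0]
a=np.degrees(np.arctan2(*(P-c).T[::-1]));print("c",c,"nut",a.round(1),((a+30)%60-30).round(1))
J=f([(233,160),(239,295),(345,160),(344,295)],.036)
for i in(0,2):
    d=J[i]-J[i+1];print("jaw heading",np.degrees(np.arctan2(d[1],d[0])).round(1))
u=np.array([np.cos(np.radians(-41)),np.sin(np.radians(-41))]);n=np.array([-u[1],u[0]])
print("lat",((J-c)@n*1000).round(1),"along",((J-c)@u*1000).round(1))
h=f([(255,495),(333,495),(256,595),(336,595)],.033);print("handle lat",((h-c)@n*1000).round(1),((h-c)@u*1000).round(1))
E
```

```text
c [0.61218778 0.12117002] nut [ -42.8   22.    80.1  143.  -155.8] [17.2 22.  20.1 23.  24.2]
jaw heading -39.2
jaw heading -40.2
lat [ 13.1  12.2 -12.6 -13. ] along [ 11.3 -18.1  11.4 -18. ]
handle lat [  8.9 -11.3   8.9 -12.6] [-67.5 -67.5 -94.9 -94.9]
```

The nut has turned about 45°±3 (stop 43°), so it is solid. The mouth reads about 25 mm; one more snugging stroke will make sure of it.

```bash
python3 - <<'E'
from h import *
z=dict(np.load("pics/w7.npz"));w=cast(z,[(276.5/3-.33+220,387.5/3-.33)],.0405)[0];print(w);go([w[0],w[1],.0515],-40)
E
```

```text
[0.58459404 0.14936844 0.0405    ]
yaw -40.8 pos [0.5378 0.1832 0.1363] shift(tool) [ 0.0575 -0.005   0.0848] rotz -0.014 F [-1.   0.   0.3] open 0.451 t 23.12
```

```bash
python3 -m inch '-1 0.025 -0.0025 0 0 0 0;-1 0.0245 -0.0025 0 0 0 0;-1 0 0 0.02 0 0 0;-1 0 0 0.02 0 0 0;-1 0 0 0.02 0 0 0;-1 0 0 0.0183 0 0 0;-1 0 0 0 0 0 0;-1 0 0 0 0 0 0;-1 0 0 0 0 0 0;-1 0 0 0 0 0 0;-1 0 0 0.006 0 0 0;-1 0 0 0.0015 0 0 0;-1 0 0 0 0 0 0' 10; python3 -m inch '-1 0 0 0.0015 0 0 0;-1 0 0 0 0 0 0;-1 0.003 0 0 0 0 0;-1 0.003 0 0 0 0 0;-1 0 0 0 0 0 0'; python3 -m inch '-1 0.003 0 0 0 0 0;-1 0.003 0 0 0 0 0;-1 0 0 0 0 0 0'
```

```text
clock: 24.2
tool_pos: [0.5797, 0.1547, 0.052]
eef_rot: [0.937, -0.349, 0.0, -0.0]
contact_force: [-0.2, 0.7, 1.7]
opening: 0.006
finger_force: 0.8
clock: 24.62
tool_pos: [0.5805, 0.1542, 0.0516]
eef_rot: [0.938, -0.348, -0.004, -0.001]
contact_force: [-9.9, 5.2, 19.7]
opening: 0.008
finger_force: 9.9
clock: 24.87
tool_pos: [0.5831, 0.1521, 0.0515]
eef_rot: [0.938, -0.347, -0.006, -0.002]
contact_force: [-13.1, 7.7, 23.4]
opening: 0.002
finger_force: 11.4
```

The worm stalls at once, so the jaw is snug. I lift clear, check numerically that the wrench lies still, and hand in.

```bash
python3 -m inch '-1 0 0 -0.01 0 0 0;-1 0 0 -0.03 0 0 0;-1 0 0 -0.035 0 0 0;-1 -0.03 0 -0.01 0 0 0;-1 -0.015 0 0 0 0 0;-1 0 0 0 0 0 0;-1 0 0 0 0 0 0'
python3 - <<'E'
from h import *
p7=np.load("pics/w7.npz");z=camera_model("wrist");p,d=snapshot("wrist");N=np.array([.6122,.1212])
def prof(pp,z,hd,off,half,zz):
    u=np.array([np.cos(np.radians(hd)),np.sin(np.radians(hd))]);n=np.array([u[1],-u[0]])
    q=proj(z,[[*(N+u*off+n*l),zz] for l in np.arange(-half,half+.0005,.001)]).astype(np.float32)
    print(' '.join(map(str,cv2.remap(pp,q[:,:1].T.copy(),q[:,1:].T.copy(),cv2.INTER_LINEAR)[0].astype(int).sum(1)//3)))
prof(p,z,-40,.012,.03,.036);prof(p,z,-40,-.012,.03,.036);prof(p,z,-40,-.075,.02,.033)
go([*N,.037],-40)
E
```

```text
clock: 25.45
tool_pos: [0.5533, 0.177, 0.1343]
eef_rot: [0.938, -0.348, -0.001, 0.0]
contact_force: [0.5, -0.7, 0.2]
opening: 0.008
finger_force: 0.0
162 162 162 163 162 163 167 190 197 196 195 196 195 192 192 193 189 162 143 152 154 155 155 155 155 155 165 185 199 207 206 194 179 163 153 150 150 151 151 149 151 138 125 137 144 146 145 144 143 142 142 141 141 143 142 132 115 111 111 111 112
162 161 162 162 161 162 171 196 203 202 201 200 199 196 195 194 191 168 135 142 150 148 147 149 150 159 176 191 198 210 231 235 221 201 184 165 154 151 149 149 150 150 136 135 142 144 143 142 140 140 139 140 149 174 187 162 122 110 111 111 110
158 159 159 158 158 158 157 156 157 161 182 196 200 201 201 199 197 198 196 197 198 199 197 195 195 193 194 196 195 182 159 127 108 107 107 108 108 111 134 154 157
yaw -40.8 pos [0.5541 0.1758 0.1341] shift(tool) [0.0797 0.0034 0.0971] rotz -0.014 F [ 0.3 -0.3 -0.2] open 0.002 t 25.50
```

```bash
python3 -c "
from plant import r
print(r.finish_job())"
```

```text
the job is handed in; nothing more can be done
None
```

I handed the job in at about 25.5 s: the nut is turned clockwise about 45° by my camera reading (its stop is at 43°), and the wrench lies flat on the anvil with its mouth about 24.5 mm wide round the nut; the hand-in returned no verdict.

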